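# Set a frame rail to length on the studio's bench saw

### The job

Set the bench saw up to cut this picture-frame rail to length. Flip the yellow stop fully down onto the bed, leaving the blue one up; then, keeping the rail on the bed, slide it flat against the fence and along it until you feel it meet the yellow stop's adjuster screw, and press it lightly home without ramming the screw. Finally slide the clear guard door fully shut, without disturbing the other things on the bench.

Things in the scene. Friction and masses are not known exactly. Their poses are not given: they have to be found in the camera images.
- fence_face (a point): Front face of the saw's aluminium fence, at the blade line, at bed-top height (24 mm above the bench). Axes are the saw's: x across the bed, into the fence, away from the front edge; y along the fence from the infeed side towards the stops; z up. Fence: 45 mm high, 20 thick, y -255 to +180 mm. Grey bed: x -110 to +45 mm.
- enclosure (a point): Middle of the clear, red-edged blade enclosure's top, 66 mm above the bed. It spans y -50 to +50 and x -90 to +18 mm of the fence_face frame, top face 70 mm above the bed; its sides are open from the bed up to 42 mm, so the rail slides through it. The blade is below the bed.
- flag_yellow (a joint): Yellow flip stop: angle of its flag on the hinge. 0 = fully down, standing across the bed to 46 mm in front of the fence; about 1.75 to 1.93 at the start = up, leaning back over the fence. A stiff friction hinge (0.12 N m, flag 0.15 kg) holds it wherever it is left, so it has to be pushed all the way down to its hard stop.
- hinge_yellow (a point): Middle of the yellow stop's hinge pin, 10 mm behind the fence face, 56 mm above the bed, level along the fence with the middle plane of the 8 mm thick stop plate. Its clamp on the fence is 61 mm high and reaches 38 mm behind the fence face. Axes as fence_face. The yellow stop may be nearer the blade than the blue one or beyond it.
- tab_yellow (a point): Point on the free face of the yellow thumb tab, 45 mm out from the hinge pin. The flat tab, along the flag's top edge, is 28 mm wide along the fence and runs from 10 to 56 mm out from the pin, its free face 5 mm off the pin's centre line. That face looks up when the flag is down, back (away from the front edge) when it is up.
- flag_blue (a joint): Blue flip stop, just like the yellow one but set to another length; angle as for the yellow one. It stays up.
- hinge_blue (a point): Middle of the blue stop's hinge pin, 44 to 70 mm from the yellow one along the fence. Axes as fence_face.
- rail_center (a point): Centre of the frame rail, a wooden moulding with gilt beads, 200 mm long (its y), 34 wide (its x), 26 high (14 over its front half), 0.1 to 0.21 kg, loose on the bed in front of the fence. Its +x side goes against the fence.
- rail_end (a point): Centre of the rail's +y end face (100 mm from rail_center; axes the same). It is to meet the yellow stop's steel adjuster screw (12 mm across, 16 mm from the fence, 18 mm above the bed, flag down). The screw's tip stands 10 to 28 mm from the stop plate's middle plane towards the blade, set anew each time and not reported: find it by touch. It is rigid.
- door (a joint): Clear guard door, 104 mm wide, 65 high, sliding on a track along the bed's front edge, 96 mm in front of the fence face. 0 m = fully shut, before the blade enclosure; grows as it slides open towards the stops' side (up to 0.105). About 3 N slides it; hard stop at 0.
- door_knob (a point): Middle of the red knob, an upright post 16 mm across and 30 mm high on the middle of the door's top edge, 65 to 95 mm above the bed. Axes as fence_face; with the door shut its y there is 0.
- glue: Yellow glue bottle, 64 mm in diameter, 140 mm high, origin at the centre of its underside. Leave it alone.
- square: Try square lying flat: wooden stock 110 mm long, steel blade 150 mm; origin under the middle of the stock. Leave it alone.
- frame: Finished small picture frame lying flat, 140 x 180 mm, 18 mm high, origin at its centre underneath. Leave it alone.
- tape: Black and orange tape measure, 62 x 40 x 58 mm, origin at the centre of its underside. Leave it alone.
Mind the look-alikes: they are no part of the job. There is more than one size of the part that bears rail_center; the job needs the middle-sized.

How it is judged:
By the outcome, as a careful person would: the job done as asked, in the order asked, and still so for the second after the job is handed in, with the robot touching nothing.
It also fails if it takes over 72 s, if anything falls off the work surface, if the arm or the gripper's body presses on something with over 40 N, if the wrist force passes 120 N, or if a joint passes its speed limit or range.

### The arm

A 6-joint arm with a two-finger parallel gripper is mounted at the origin on the work surface. World frame = base frame: x ahead of the robot, y to its left, z up, the work surface at z = 0. Lengths are in mm, angles in rad, forces in N, time in s.
With the tool pointing down it reaches from about 350 to 975 mm from the base axis. Payload 7.1 kg.
Tool frame: the origin (TCP) lies midway between the tips of the shut fingers; the grasp point (between the pads) lies ctrl.grip_point_offset behind it (ctrl.grip_point_offset is the distance from the TCP to the grasp point, in mm); z points along the fingers, y is the line along which they close (so a half turn about z gives the same grasp; the last joint's range is limited). The gripper opens to 88 mm and grips with 3 to 60 N. Pads are 20 mm wide; open, the fingers measure 115 mm over their backs; the gripper's body (75 mm by 178 mm) begins 61 mm behind the grasp point.
Start: joints at [1.227, 0.423, 1.63, -0, 1.089, -0.019], TCP at [199.418, 592.315, 222.675] pointing down, gripper open.
Joint ranges: [-3, 3], [-0.9, 2.11], [0.09, 2.58], [-1.31, 4.45], [0.11, 2.69], [-2.54, 2.54]. Speed limits (rad/s): [2.39, 2.39, 3.01, 3.14, 3.14, 3.14].

### API

Orientations are given as a rotation vector (axis times angle).
In Python, from workcell import ctrl, get_image, close_job, finder gives the robot as it stands.
- The arm moves only by the tool servo_tool, never from a script. Its argument "deltas" is a list of rows, each a list of 2 entries, a list of its own where there are three numbers: the shift along the tool's x, y, z in mm, then the turn, a rotation vector about the tool's x, y, z in rad. A call has 1 to 5 rows; each row is the pose to reach, as a shift and turn from the pose commanded when the call began, along the tool's axes at that moment; what a row does not reach only later rows make up. A row lasts 1/12 s, in which the tool goes at most 41.7 mm and 7.16 degrees, less where a joint would pass 70% of its speed; a pose out of reach is approached as far as the arm can. A call with a gripper value outside its range is refused whole. "grip" is the closure, from -1 (fully open) to 1 (shut), so that 0 is half open, set as the call begins (left out, the last holds). The fingers move at their own pace and stop on an object; the grip force is fixed at half the most. Time passes only in rows, so rows that repeat a pose let the fingers close. It gives the time, the measured TCP pose, the force, the opening and the grip force at its end, in the units of the state.
- ctrl.get_obs(): the state, without advancing time (a new reading comes with each control period).
- get_image(name): name is "scene" or "top" or "wrist"; returns a dict with "frame" (400x640x3 uint8, blue, green, red), "depth" (400x640 float32, mm along the optical axis (not along the pixel's ray), 0 where there is no reading), "K" (3x3 intrinsics, pixels), "pose" (4x4, takes a point from camera to world coordinates). Camera axes: x right, y down, z forward; pixel columns grow to the right and rows downward; lengths in mm; the calibration is good to about 2 mm. A picture is of the moment at which its call begins.
- close_job(): hands the job in; it is judged then, once.
Trained networks look in a picture, given as the dict that the camera call returned (one of the last four; its "shot" number tells which), for a name from the list of things; names that differ only in an ending like _2 or _b are one class to them, and where a whole thing is asked for, a point or a joint stands for the part that bears it (a point fixed in the world has none). Each returns a list of dicts, best first, with "score" (0 to 1); they miss things now and then, are a little off and sometimes report something else, mostly with a low value. They report only what shows in the picture. A call takes as long as a camera call. They do not tell look-alikes from the thing itself.
- finder.search_frame(query, picture): "rect" ([centre column, centre row, width, height] as shares, 0 to 1, of the picture: columns of its width, rows of its height, round what is visible of it).
- finder.silhouettes(query, picture): "mask" (400x640 bool, what is visible of it) and "rect" ([centre column, centre row, width, height] as shares, 0 to 1, of the picture: columns of its width, rows of its height, round what is visible of it).
The state is a dict: "t": time; "qpos": joint angles; "qvel": joint speeds; "joint_torque": joint torques, N m; "ee_pos": TCP position; "orientation": TCP orientation; "ft_force": force on the tool from outside, world axes, zero at the start; "moment": the same for the moment, N m; "width": finger opening in mm; "grasp_force": force on a finger pad.
Only numpy, scipy, OpenCV 4.12 (cv2) and the standard library are available. Lean on these libraries where they do the work, as an engineer would, in place of code of your own. Each camera call takes 0.05 s, during which the arm holds its last target. There are 200 camera calls.

## Working session

There is one attempt and no reset: what is moved stays moved. The work goes in short steps, Python scripts to look and compute and a tool call to move; the robot and the scene stay as the last step left them, time stands still between calls to the robot, and variables do not carry over. Pictures are saved under pics/ and viewed, at most 10 in all, crops included, and the job is handed in when it is done.

Besides the shell and the picture viewer there is one more tool, called after ">>>" as name(argument=value, ...), one argument or row to a line, values as JSON. servo_tool: Moves the arm, as the interface text tells. Its arguments: {"type":"object","properties":{"deltas":{"type":"array","items":{"type":"array"}},"grip":{"type":"number"}},"required":["deltas"]}

```bash
ls; mkdir -p pics
cat > h.py <<'E'
import numpy as np,cv2
from workcell import ctrl,get_image,close_job,finder
from scipy.spatial.transform import Rotation as R
def cloud(p):
    d=p["depth"];K=p["K"];v,u=np.mgrid[:400,:640]
    c=np.stack([(u-K[0,2])/K[0,0]*d,(v-K[1,2])/K[1,1]*d,d,np.ones_like(d)],-1)
    w=(c@np.array(p["pose"]).T)[...,:3]; w[d<=0]=np.nan
    return w
E
python3 - <<'E'
from h import *
o=ctrl.get_obs();print(o["t"],o["ee_pos"],o["orientation"],ctrl.grip_point_offset)
for n in("top","scene"):
    p=get_image(n);cv2.imwrite(f"pics/{n}0.png",p["frame"]);w=cloud(p)
    np.savez(f"{n}0.npz",w=w,f=p["frame"],K=p["K"],pose=p["pose"])
    print(n,np.round(p["pose"],3).tolist(),p["K"][0])
    for q in["enclosure","flag_yellow","flag_blue","rail_center","door","door_knob","tab_yellow","hinge_yellow","fence_face","glue","square","frame","tape"]:
        try:
            for r in finder.silhouettes(q,p)[:4]:
                m=r["mask"];pts=w[m];print(q,round(r["score"],2),np.round(np.array(r["rect"])*[640,400,640,400]).astype(int),np.round(np.nanmedian(pts,0)))
        except Exception as e: print(q,e)
E
```

```text
pics
0.0 [199.23955607 591.79489655 221.87406784] [-5.07942823e-01 -3.09997160e+00  2.40879194e-03] 18.700000000000003
top [[0.006, -0.996, 0.089, 372.216], [-1.0, -0.006, -0.004, -70.964], [0.005, -0.089, -0.996, 1483.386], [0.0, 0.0, 0.0, 1.0]] [460.74349935   0.         318.81303713]
enclosure 0.66 [320 186 147  54] [541. -77.  27.]
enclosure 0.61 [347 184  44  14] [ 561. -165.   45.]
flag_blue 0.57 [261 174  14  19] [577.  97. 123.]
rail_center 0.79 [324 252  28  37] [344. -94.  15.]
rail_center 0.72 [346 183  46  12] [ 561. -165.   45.]
rail_center 0.19 [281 175  15  21] [581.  37. 125.]
door 0.42 [275 208  31   8] [483.  50.  89.]
door_knob 0.54 [282 204  20   2] [483.  46.  94.]
tab_yellow 0.61 [281 174  12  23] [583.  37. 124.]
hinge_yellow 0.66 [261 174  15  19] [576.  97. 124.]
hinge_yellow 0.63 [281 174  16  24] [583.  37. 116.]
fence_face 0.74 [317 186 140  55] [541. -77.  27.]
fence_face 0.26 [280 172  15  22] [580.  38. 120.]
glue 0.64 [185 180  25  22] [559. 329.  94.]
square 0.79 [269 109  30  51] [785. 108.   9.]
square 0.27 [321 186 147  57] [542. -77.  27.]
tape 0.
[... 692 characters left out ...]
 [574.  43. 119.]
door 0.54 [276 185  28  21] [ 565. -184.   49.]
door_knob 0.61 [352 222  31  37] [483.  59.  67.]
door_knob 0.44 [243 142  68  49] [ 529. -453.   17.]
tab_yellow 0.91 [320 219  21  26] [575.  44. 121.]
tab_yellow 0.67 [351 222  30  38] [483.  59.  67.]
fence_face 0.79 [305 222 148 129] [576. -21.  29.]
glue 0.81 [404 319  35  57] [578. 356.  89.]
square 0.85 [248 302  77  66] [797. 113.   9.]
square 0.64 [276 185  25  24] [ 565. -185.   49.]
frame 0.98 [241 142  63  46] [ 536. -454.   17.]
frame 0.64 [319 219  27  26] [576.  44. 121.]
frame 0.48 [278 187  29  23] [ 566. -181.   49.]
tape 0.86 [226 225  27  23] [ 745. -136.   48.]
tape 0.47 [245 303  75  69] [795. 113.   8.]
```

Run:
```python
import cv2
a=cv2.imread("pics/top0.png")[90:290,160:440];cv2.imwrite("pics/topc.png",cv2.resize(a,None,fx=2.85,fy=2.85,interpolation=2))
a=cv2.imread("pics/scene0.png")[110:360,180:500];cv2.imwrite("pics/scenec.png",cv2.resize(a,None,fx=2.4,fy=2.4,interpolation=2))
```

```text
(no output)
```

View pics/topc.png

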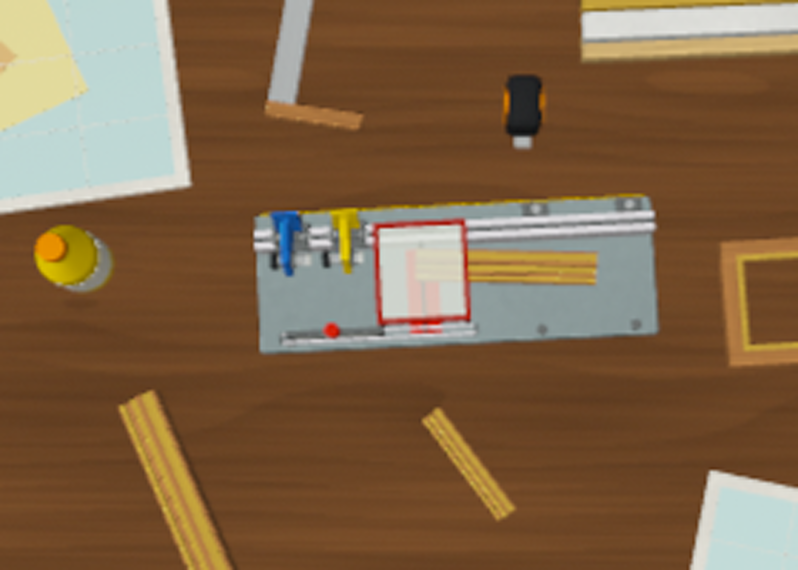

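View pics/scenec.png

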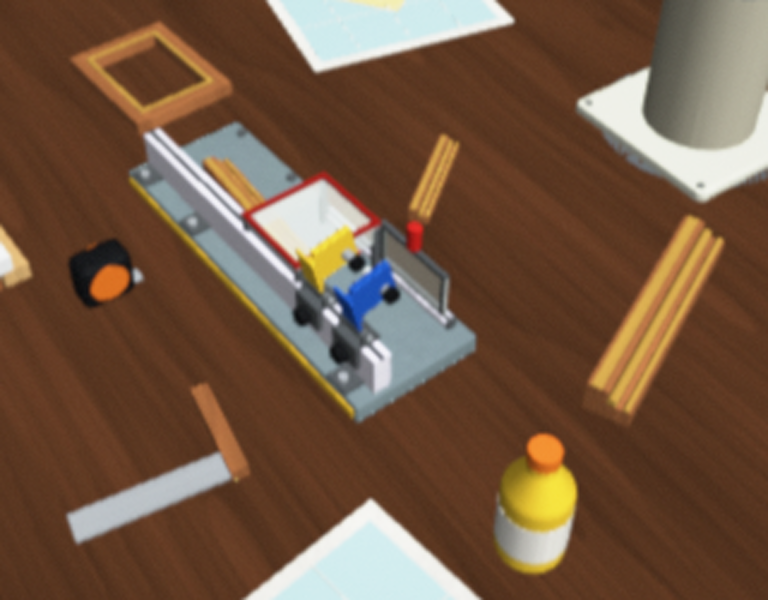

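The rail lookalikes are the bed rail (top crop ~505,266, about 200 mm through the enclosure), a short thin one (470,465) and a big one (180,490). The one on the bed fits on size, and it is the only one loose on the bed. The yellow stop (345,235) is nearer the blade than the blue (287,240). The door knob is at (332,330).

```bash
cat > m.py <<'E'
from h import *
W=[];C=[]
for n in("top","scene"):
    z=np.load(n+"0.npz");W.append(z["w"]);C.append(z["f"].astype(int))
# fence top
def sel(i,lo,hi):
    w=W[i];return w[np.all((w>lo)&(w<hi),-1)]
for i in(0,1):
    p=sel(i,[540,-320,62],[620,-120,76]);print(i,len(p),p.min(0),p.max(0),np.median(p[:,2]))
    c=p[:,:2].mean(0);d=np.linalg.svd(p[:,:2]-c)[2][0];d*=np.sign(d[1]);print(" axis",d,np.arctan2(-d[0],d[1]),"c",c)
    n=np.array([d[1],-d[0]]);s=(p[:,:2]-c)@n;print(" across",np.percentile(s,[2,50,98]))
    p=sel(i,[440,-320,18],[660,250,30]);print(" bed z",np.median(p[:,2]))
    # colours
    b,g,r=np.moveaxis(C[i],-1,0);w=W[i]
    ins=np.all((w>[430,-330,15])&(w<[680,200,200]),-1)
    for nm,m in dict(red=(r>150)&(g<60)&(b<60),yel=(r>150)&(g>130)&(b<80),blue=(b>140)&(r<80),wood=(r>120)&(b<110)&(g>70)&(g<170)&(r-b>50)).items():
        q=w[m&ins]; 
        if nm=="red":
            k=q[q[:,2]>100];print(" ?",len(k))
            e=q[(q[:,2]>84)&(q[:,2]<102)]
            print(" red encl",len(e),e.min(0),e.max(0),np.median(e,0));k=q[(q[:,1]>20)];print(" knob",len(k),np.median(k,0),k.min(0),k.max(0))
        else: print(nm,len(q),np.percentile(q,[2,50,98],axis=0).round(1).tolist() if len(q) else"")
E
python3 m.py
```

```text
0 372 [ 589.58567594 -291.16846143   62.15265791] [ 618.92775395 -120.14128438   75.74827202] 70.06449484544612
 axis [-0.05929676  0.9982404 ] 0.05933156103966464 c [ 604.4076062  -205.90162244]
 across [-9.95745572 -0.03584749 10.08342842]
 bed z 24.38556249922226
 ? 17
 red encl 78 [492.30417725 -92.20589697  85.58813597] [603.05977378   8.77595706 101.02517978] [553.66066667 -44.79537673  94.20192194]
 knob 15 [481.52595692  50.6586231  119.75219426] [477.49276098  45.02143124 113.18854232] [487.10532971  56.40362482 125.89379319]
yel 467 [[545.7, -230.8, 17.4], [567.0, -139.7, 48.2], [639.2, 51.0, 143.0]]
blue 70 [[547.1, 91.1, 119.2], [583.9, 99.5, 136.9], [604.9, 110.8, 146.9]]
wood 808 [[489.8, -231.5, 17.7], [563.4, -130.2, 46.9], [641.2, 56.4, 133.0]]
1 371 [ 588.64216696 -291.80890542   62.1196629 ] [ 617.844656   -120.33652514   75.10870417] 69.66371995490977
 axis [-0.05189063  0.99865277] 0.051913943412749484 c [ 604.19295366 -203.61083216]
 across [-11.65987306   0.50028814   9.50536448]
 bed z 24.847323859692665
 ? 45
 red encl 86 [479.50106785 -90.70726165  90.6732749 ] [602.01683848  62.17039692 101.83557838] [497.64770332 -34.74998468  94.90270869]
 knob 50 [482.78054005  59.29840313 117.15483822] [474.54368981  47.51071918  91.78251799] [489.2174098   65.25574003 123.77720652]
yel 501 [[547.6, -225.9, 15.4], [576.3, 41.1, 52.0], [641.2, 125.8, 140.9]]
blue 261 [[546.6, 97.7, 94.7], [574.3, 105.1, 128.0], [601.7, 117.4, 144.0]]
wood 586 [[499.0, -261.6, 15.3], [577.0, -132.3, 43.8], [642.2, 131.3, 122.4]]
```

```bash
cat >> h.py <<'E'
YAW=0.056
def Rt(yaw=None):  # tool y=saw y, tool x=-saw x, z down
    y=YAW if yaw is None else yaw
    c,s=np.cos(y),np.sin(y);return np.array([[-c,-s,0],[-s,c,0],[0,0,-1.]]).T if 0 else np.column_stack([[-c,-s,0],[-s,c,0],[0,0,-1]])
def delta(pos,yaw=None):
    o=ctrl.get_obs();Rc=R.from_rotvec(o["orientation"]).as_matrix()
    d=Rc.T@(np.array(pos)-o["ee_pos"]);r=R.from_matrix(Rc.T@Rt(yaw)).as_rotvec()
    print("t",round(o["t"],2),"pos",o["ee_pos"].round(1),"d",d.round(1),"r",r.round(4));return d,r
E
python3 -c "
from h import *
delta([470,-20,330])"
```

```text
t 1.4 pos [199.4 592.3 222.7] d [-451.8 -494.  -107.3] r [ 0.      0.     -0.3808]
```

>>> servo_tool(
  deltas=[
    [[-26,-28,-10],[0,0,0]],
    [[-52,-57,-20],[0,0,0]],
    [[-79,-86,-30],[0,0,0]],
    [[-105,-115,-40],[0,0,0]],
    [[-132,-144,-50],[0,0,0]],
  ],
  grip=1,
)

```text
t: 1.82
ee_pos: [278.7, 412.1, 273.0]
orientation: [0.507, 3.1, -0.0]
ft_force: [1.9, 0.1, -0.2]
width: 57.8
grasp_force: 0.0
```

>>> servo_tool(
  deltas=[
    [[-26,-28,-10],[0,0,0]],
    [[-52,-57,-20],[0,0,0]],
    [[-79,-86,-30],[0,0,0]],
    [[-105,-115,-40],[0,0,0]],
    [[-132,-144,-50],[0,0,0]],
  ],
)

```text
t: 2.23
ee_pos: [357.9, 233.4, 323.4]
orientation: [0.507, 3.1, 0.001]
ft_force: [1.4, 1.0, -0.1]
width: 24.5
grasp_force: 0.0
```

>>> servo_tool(
  deltas=[
    [[-27,-29,0],[0,0,-0.08]],
    [[-54,-58,0],[0,0,-0.16]],
    [[-82,-88,0],[0,0,-0.24]],
    [[-109,-118,0],[0,0,-0.32]],
    [[-136,-147,0],[0,0,-0.38]],
  ],
)

```text
t: 2.65
ee_pos: [440.1, 50.3, 323.1]
orientation: [-0.093, 3.139, 0.0]
ft_force: [1.0, 0.3, -0.0]
width: 0.5
grasp_force: 0.0
```

Run:
```python
from h import *
delta([470,-20,330])
p=get_image("wrist");cv2.imwrite("pics/w1.png",p["frame"]);w=cloud(p)
np.savez("w1.npz",w=w,f=p["frame"],K=p["K"],pose=p["pose"]);print(np.round(p["pose"],2).tolist())
```

```text
t 2.65 pos [440.1  50.3 323.1] d [-25.7 -72.   -6.9] r [0.0001 0.001  0.0031]
[[-0.06, 0.96, 0.28, 363.87], [1.0, 0.06, 0.02, 46.35], [0.0, 0.28, -0.96, 483.97], [0.0, 0.0, 0.0, 1.0]]
```

View pics/w1.png

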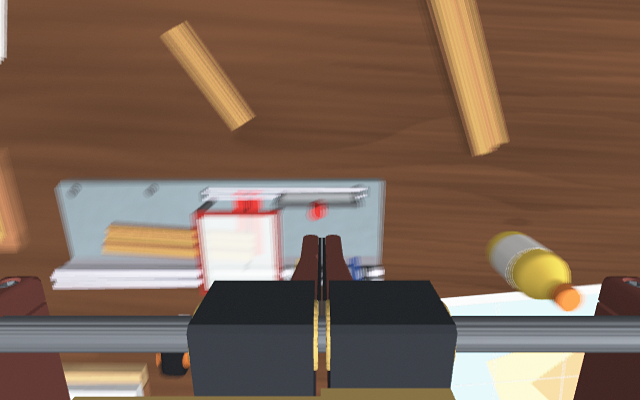

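The wrist view shows the door knob at (317,211), the rail at (150,240), and the stops hidden behind the gripper. I'll shift the arm and look again.

>>> servo_tool(
  deltas=[
    [[8,-35,0],[0,0,0.003]],
    [[14,-70,0],[0,0,0.003]],
    [[20,-110,0],[0,0,0.003]],
    [[20,-110,0],[0,0,0.003]],
    [[20,-110,0],[0,0,0.003]],
  ],
)

```text
t: 3.12
ee_pos: [425.5, -60.2, 322.8]
orientation: [-0.074, 3.14, 0.0]
ft_force: [0.6, 0.2, 0.4]
width: 0.5
grasp_force: 0.0
```

Run:
```python
from h import *
p=get_image("wrist");cv2.imwrite("pics/w2.png",p["frame"]);w=cloud(p)
np.savez("w2.npz",w=w,f=p["frame"],K=p["K"],pose=p["pose"])
```

```text
(no output)
```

View pics/w2.png

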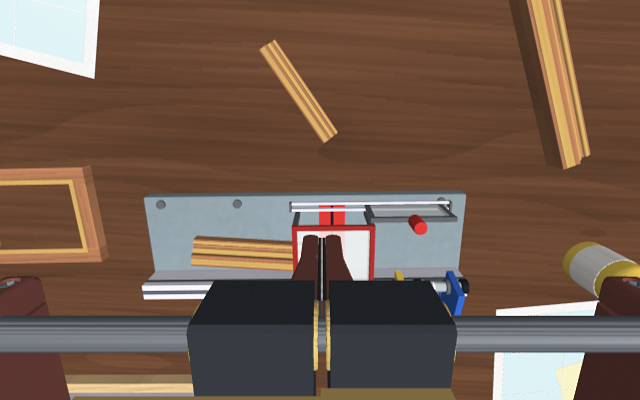

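Sharp view: enclosure's red edge spans (293–374, 228), knob (418,225), rail (192–295, 252), and the yellow and blue stops sit partly behind the gripper at (400,275) and (452,290). Fitting the saw pose now.

Run:
```python
from h import *
delta([425,-60,323])
z=np.load("w2.npz");w=z["w"];f=z["f"].astype(int);b,g,r=np.moveaxis(f,-1,0)
v,u=np.mgrid[:400,:640]
hid=(v>278)&(u>185)&(u<460)
def show(n,m):
    q=w[m];q=q[~np.isnan(q[:,0])];print(n,len(q),np.percentile(q,[3,50,97],axis=0).round(1).tolist());return q
# bed front edge: boundary grey->wood ; bed points
bed=(abs(w[...,2]-24)<5)&(abs(r-b)<45)&(g>90)&(w[...,0]>430)&(w[...,0]<600)
q=w[bed&(v<250)]
for a in range(-300,180,60):
    s=q[(q[:,1]>a)&(q[:,1]<a+20)]
    if len(s):print("front edge",a+10,s[:,0].min().round(1))
fe=(w[...,2]>63)&(w[...,2]<75)&(w[...,1]<-100)&(w[...,1]>-310)&(w[...,0]>570)&(w[...,0]<630)
q=show("fence top",fe)
print("ymin",q[:,1].min())
for a in range(-290,-100,40):
    s=q[(q[:,1]>a)&(q[:,1]<a+30)]
    if len(s):print(a+15,s[:,0].min().round(1),s[:,0].max().round(1),np.median(s[:,2]))
red=(r>140)&(g<70)&(b<70)
show("red encl",red&(u<380)&(v>222)&(w[...,2]>85))
rr=red&(u<380)&(v>222)&(v<300);
for row in(228,):
    c=np.where(rr[row-1:row+2].any(0))[0];print("cols",c.min(),c.max(),w[row,c.min()],w[row,c.max()],w[row,(c.min()+c.max())//2])
q=show("knob",red&(u>400)&(u<435)&(v>210)&(v<240));
t=q[q[:,2]>116];print("knobtop",len(t),t.mean(0),t.min(0),t.max(0))
wd=(u>185)&(u<294)&(v>230)&(v<275)&(r-b>50)&(w[...,2]>30)
q=show("rail",wd)
for zl,zh in((33,42),(44,56)):
    m=q[(q[:,2]>zl)&(q[:,2]<zh)]
    for a in range(-250,-80,25):
        s=m[(m[:,1]>a)&(m[:,1]<a+25)]
        if len(s):print("rail",zl,a+12,s[:,0].min().round(1),s[:,0].max().round(1),s[:,1].min().round(1))
show("yel",(r>150)&(g>120)&(b<70)&(u>380)&(u<420)&(v>265)&(v<300))
show("blue",(b>130)&(r<80)&(u>420)&(v>260))
for i in("top","scene"):
    zz=np.load(i+"0.npz");w=zz["w"];f=zz["f"].astype(int);b,g,r=np.moveaxis(f,-1,0)
    show(i+" yelflag",(r>150)&(g>120)&(b<80)&(w[...,2]>90)&(w[...,1]>10)&(w[...,1]<80)&(w[...,0]>530)&(w[...,0]<650))
    show(i+" blueflag",(b>130)&(r<80)&(w[...,2]>90)&(w[...,1]>70)&(w[...,1]<150)&(w[...,0]>530)&(w[...,0]<650))
```

```text
t 3.17 pos [425.7 -59.  322.8] d [ 0.7 -1.  -0.2] r [ 0.0004  0.0002 -0.0065]
front edge -290 488.4
front edge -230 484.3
front edge -170 481.6
front edge -110 477.4
front edge -50 474.2
front edge 10 470.7
front edge 70 467.1
front edge 130 463.9
fence top 976 [[594.6, -288.7, 64.1], [604.4, -246.8, 67.9], [615.9, -205.1, 69.4]]
ymin -291.42195740133434
-275 596.5 619.1 67.81008691856715
-235 593.8 615.6 67.93810436477267
-195 592.9 613.3 67.70770395092745
red encl 711 [[491.8, -89.7, 91.5], [501.6, -31.4, 92.9], [554.5, 9.4, 94.4]]
cols 292 374 [497.80749122 -90.93638696  92.88299099] [492.99931703   6.66684337  93.27943668] [495.15022199 -42.15229787  93.75634251]
knob 126 [[475.1, 47.3, 115.9], [481.2, 53.6, 117.9], [487.2, 59.9, 119.1]]
knobtop 120 [481.3977903   53.51270921 117.84721605] [474.76880169  47.01356407 116.1378582 ] [487.72532693  60.50771456 119.25569317]
rail 2834 [[542.3, -226.5, 33.0], [558.0, -160.8, 42.8], [574.9, -94.0, 51.0]]
rail 33 -238 541.6 560.4 -231.4
rail 33 -213 542.0 561.2 -225.0
rail 33 -188 542.3 561.8 -199.9
rail 33 -163 542.4 562.1 -174.9
rail 33 -138 542.8 562.3 -149.9
rail 33 -113 542.8 562.4 -124.8
rail 33 -88 543.9 562.2 -99.8
rail 44 -238 554.6 575.4 -230.3
rail 44 -213 556.4 575.6 -225.0
rail 44 -188 554.4 575.9 -199.9
rail 44 -163 557.2 576.8 -174.9
rail 44 -138 560.4 577.0 -149.9
rail 44 -113 561.0 577.5 -124.4
rail 44 -88 555.8 576.7 -100.0
yel 46 [[543.1, 35.2, 104.1], [544.9, 38.6, 111.3], [546.6, 41.9, 117.0]]
blue 292 [[540.2, 97.2, 85.3], [549.4, 100.8, 137.3], [581.4, 111.4, 144.1]]
top yelflag 108 [[547.9, 28.3, 98.6], [592.1, 36.7, 133.5], [607.3, 50.2, 145.5]]
top blueflag 98 [[544.2, 90.2, 101.0], [590.0, 99.0, 133.6], [604.5, 112.1, 145.6]]
scene yelflag 223 [[551.6, 40.4, 96.3], [579.2, 43.7, 125.6], [604.3, 55.4, 141.4]]
scene blueflag 260 [[548.5, 98.9, 98.8], [574.3, 105.1, 128.0], [601.1, 117.2, 143.8]]
```

```bash
cat >> h.py <<'E'
YAW=0.058; O=np.array([583.5,-37,24.])
def S(x,y,z):  # saw->world, z above bed
    c,s=np.cos(YAW),np.sin(YAW);return O+[c*x-s*y,s*x+c*y,z]
def inS():
    p=np.array(ctrl.get_obs()["ee_pos"])-O;c,s=np.cos(YAW),np.sin(YAW)
    print("saw",np.round([c*p[0]+s*p[1],-s*p[0]+c*p[1],p[2]],1))
E
python3 -c "
from h import *
inS();delta(S(56,77,175))"
```

```text
saw [-158.8  -12.8  298.8]
t 3.17 pos [425.7 -59.  322.8] d [-214.    91.6  123.8] r [ 0.0004  0.0002 -0.0085]
```

>>> servo_tool(
  deltas=[
    [[-36,15,0],[0,0,-0.008]],
    [[-72,30,0],[0,0,-0.008]],
    [[-108,45,10],[0,0,-0.008]],
    [[-144,60,30],[0,0,-0.008]],
    [[-180,76,45],[0,0,-0.008]],
  ],
)

```text
t: 3.58
ee_pos: [600.8, 29.0, 277.9]
orientation: [-0.099, 3.139, 0.0]
ft_force: [1.1, -1.1, 0.5]
width: 0.1
grasp_force: 0.0
```

>>> servo_tool(
  deltas=[
    [[-30,14,20],[0,0,0]],
    [[-34,16,50],[0,0,0]],
    [[-34,16,80],[0,0,0]],
    [[-34,16,80],[0,0,0]],
  ],
)

```text
t: 3.92
ee_pos: [628.8, 46.5, 192.1]
orientation: [0.1, -3.129, -0.0]
ft_force: [-1.8, 1.0, -0.4]
width: -0.2
grasp_force: 0.0
```

Run:
```python
from h import *
inS();delta(S(56,77,95))
p=get_image("scene");a=p["frame"][170:270,250:410];cv2.imwrite("pics/s2.png",cv2.resize(a,None,fx=5,fy=5,interpolation=2))
```

```text
saw [ 50.   80.7 168.1]
t 3.92 pos [628.8  46.5 192.1] d [-6.7 -3.8 73.1] r [ 0.0004 -0.0106  0.0057]
```

View pics/s2.png

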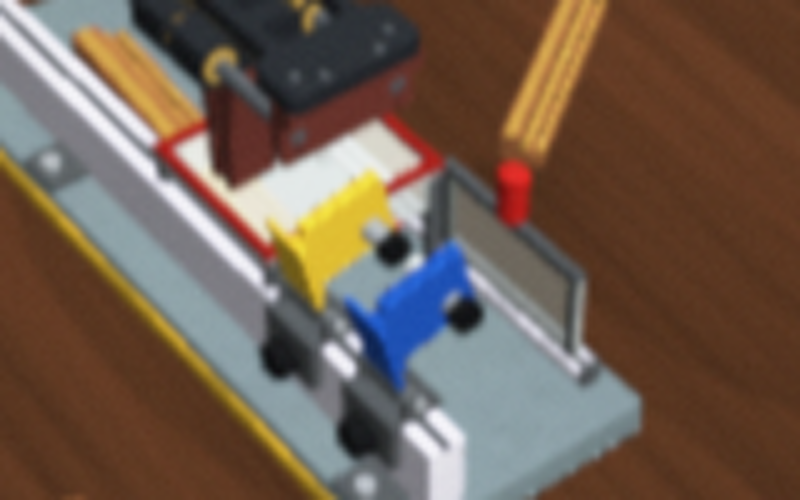

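Tip appears over the stops at (235,175), still high above them; the yellow flag is at (330,235) and the blue at (415,310). Now descending behind the yellow tab.

>>> servo_tool(
  deltas=[
    [[0,-2,20],[0,0,0]],
    [[0,-2,45],[0,0,0]],
    [[0,-2,68],[0,0,0]],
    [[0,-2,72],[0,0,0]],
    [[0,-2,72],[0,0,0]],
  ],
)

```text
t: 4.38
ee_pos: [632.2, 42.4, 127.2]
orientation: [0.096, -3.139, -0.0]
ft_force: [0.0, -0.3, -1.0]
width: 0.5
grasp_force: 0.0
```

```bash
python3 -c "
from h import *
inS();delta(S(56,77,95));print(ctrl.get_obs()['ft_force'])"
```

```text
saw [ 53.3  76.4 103.2]
t 4.38 pos [632.2  42.4 127.2] d [-2.7  0.6  8.2] r [ 0.0001 -0.0007  0.0028]
[ 0.00513532 -0.31053553 -0.96373252]
```

>>> servo_tool(
  deltas=[
    [[9,0,6],[0,0,0]],
    [[17,0,6],[0,0,0]],
    [[24,0,5],[0,0,0]],
    [[31,0,5],[0,0,0]],
    [[38,0,6],[0,0,0]],
  ],
)

```text
t: 4.8
ee_pos: [595.1, 39.4, 122.3]
orientation: [-0.094, 3.137, 0.0]
ft_force: [1.4, 0.8, 2.8]
width: 0.5
grasp_force: 1.3
```

>>> servo_tool(
  deltas=[
    [[6,0,0],[0,0,0]],
    [[12,0,3],[0,0,0]],
    [[17,0,6],[0,0,0]],
    [[22,0,9],[0,0,0]],
    [[27,0,13],[0,0,0]],
  ],
)

```text
t: 5.22
ee_pos: [567.3, 37.7, 107.2]
orientation: [-0.095, 3.14, -0.0]
ft_force: [2.1, -0.3, 0.4]
width: 0.4
grasp_force: 0.9
```

```bash
python3 -c "
from h import *
inS();delta(S(-22,77,60));print(ctrl.get_obs()['ft_force'])"
```

```text
saw [-11.9  75.5  83.2]
t 5.22 pos [567.3  37.7 107.2] d [10.1  1.5 23.2] r [-0.      0.0003  0.0022]
[ 2.11872704 -0.34098815  0.44427338]
```

>>> servo_tool(
  deltas=[
    [[4,0,5],[0,0,0]],
    [[7,0,10],[0,0,0]],
    [[9,0,15],[0,0,0]],
    [[10,0,19],[0,0,0]],
    [[10,0,21],[0,0,0]],
  ],
)

```text
t: 5.63
ee_pos: [556.8, 37.1, 85.7]
orientation: [0.094, -3.138, 0.0]
ft_force: [-0.4, 0.5, 2.3]
width: 0.3
grasp_force: 1.1
```

>>> servo_tool(
  deltas=[
    [[0,0,1],[0,0,0]],
    [[0,0,2],[0,0,0]],
    [[0,0,3],[0,0,0]],
  ],
)

```text
t: 5.88
ee_pos: [556.8, 37.1, 84.9]
orientation: [0.095, -3.138, 0.0]
ft_force: [-10.2, -0.6, 32.2]
width: 0.7
grasp_force: 15.6
```

```bash
python3 -c "
from h import *
inS();delta(S(-22,77,60));print(ctrl.get_obs()['ft_force'])"
```

```text
saw [-22.3  75.5  60.9]
t 5.88 pos [556.8  37.1  84.9] d [-0.3  1.5  0.9] r [-0.0001 -0.0022  0.0023]
[-10.23331295  -0.60329625  32.16245548]
```

Firm hard-stop contact at the expected height (pin 56+5 = 61 above the bed), so the flag is fully down. Next I lift and go to the rail's front.

>>> servo_tool(
  deltas=[
    [[0,0,-15],[0,0,0]],
    [[0,0,-45],[0,0,0]],
    [[10,-34,-45],[0,0,0]],
    [[20,-72,-45],[0,0,0]],
    [[32,-110,-45],[0,0,0]],
  ],
)

```text
t: 6.3
ee_pos: [532.1, -75.1, 129.0]
orientation: [-0.098, 3.14, -0.0]
ft_force: [1.1, -0.3, -0.8]
width: 0.6
grasp_force: 0.0
```

>>> servo_tool(
  deltas=[
    [[12,-36,0],[0,0,0]],
    [[20,-59,0],[0,0,0]],
    [[20,-59,25],[0,0,0]],
    [[20,-59,55],[0,0,0]],
    [[20,-59,60],[0,0,0]],
  ],
)

```text
t: 6.72
ee_pos: [512.8, -134.6, 65.1]
orientation: [0.092, -3.134, -0.003]
ft_force: [-1.5, 0.6, -0.6]
width: 0.5
grasp_force: 0.0
```

Run:
```python
from h import *
inS();delta(S(-70,-94,8))
p=get_image("scene");a=p["frame"][150:270,230:390];cv2.imwrite("pics/s3.png",cv2.resize(a,None,fx=5,fy=5,interpolation=2))
```

```text
saw [-76.3 -93.3  41.1]
t 6.72 pos [ 512.8 -134.6   65.1] d [-6.5 -0.8 33.1] r [ 0.0022 -0.0062  0.0008]
```

View pics/s3.png

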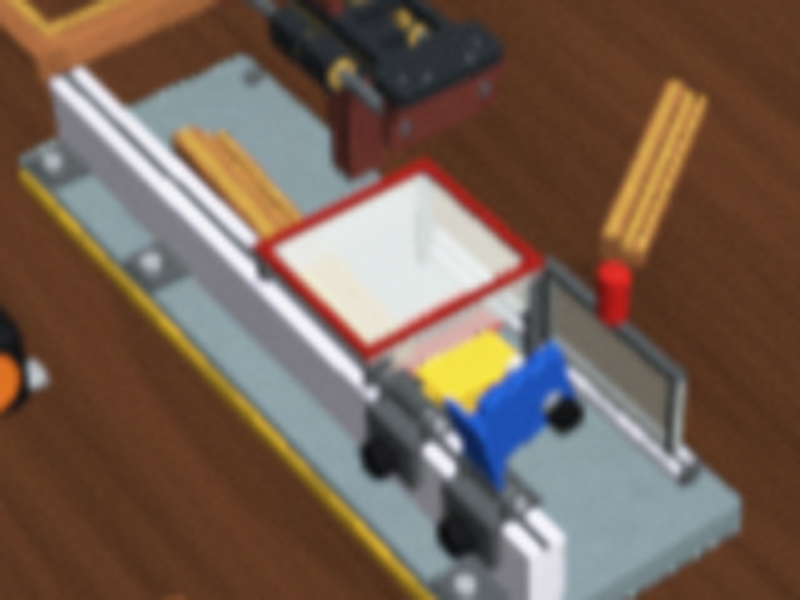

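Yellow is flat (465,370), blue is still up (515,410), and the finger is in front of the rail at (355,160). Lower, then push towards the fence.

>>> servo_tool(
  deltas=[
    [[0,0,20],[0,0,0]],
    [[0,0,31],[0,0,0]],
    [[-8,0,31],[0,0,0]],
    [[-14,0,31],[0,0,0]],
    [[-18,0,31],[0,0,0]],
  ],
)

```text
t: 7.18
ee_pos: [535.8, -133.5, 38.7]
orientation: [-0.095, 3.138, -0.001]
ft_force: [0.1, 0.2, 0.0]
width: 0.4
grasp_force: 0.0
```

>>> servo_tool(
  deltas=[
    [[-2,0,0],[0,0,0]],
    [[-4,0,0],[0,0,0]],
    [[-6,0,0],[0,0,0]],
    [[-7.5,0,0],[0,0,0]],
    [[-9,0,0],[0,0,0]],
  ],
)

```text
t: 7.6
ee_pos: [540.3, -133.1, 38.2]
orientation: [0.095, -3.135, -0.001]
ft_force: [-11.3, -3.0, 14.6]
width: -0.1
grasp_force: 7.3
```

```bash
python3 -c "
from h import *
inS();delta(S(-44,-94,8));print(ctrl.get_obs()['ft_force'])"
```

```text
saw [-48.7 -93.4  14.2]
t 7.6 pos [ 540.3 -133.1   38.2] d [-4.7 -0.6  6.1] r [ 0.0006 -0.0052  0.0028]
[-11.30902922  -3.04593906  14.64224331]
```

The tip is riding on the front step at 14 mm. Back off, go lower and retry.

>>> servo_tool(
  deltas=[
    [[8,0,-3],[0,0,0]],
    [[24,0,-3],[0,0,0]],
    [[24,0,7],[0,0,0]],
    [[24,0,7],[0,0,0]],
    [[24,0,7],[0,0,0]],
  ],
)

```text
t: 8.02
ee_pos: [519.0, -134.5, 30.1]
orientation: [0.094, -3.14, -0.0]
ft_force: [-0.1, 1.2, 0.3]
width: 0.4
grasp_force: 0.0
```

```bash
python3 -c "
from h import *
inS();delta(S(-44,-94,7));print(ctrl.get_obs()['ft_force'])"
```

```text
saw [-70.  -93.6   6.1]
t 8.02 pos [ 519.  -134.5   30.1] d [-26.   -0.5  -0.9] r [ 0.0002 -0.0004  0.002 ]
[-0.0786691   1.2166077   0.34585841]
```

>>> servo_tool(
  deltas=[
    [[-4,0,0],[0,0,0.002]],
    [[-8,0,0],[0,0,0.002]],
    [[-12,0,0],[0,0,0.002]],
    [[-16,0,0],[0,0,0.002]],
    [[-19,0,0],[0,0,0.002]],
  ],
)

```text
t: 8.43
ee_pos: [538.2, -133.3, 30.7]
orientation: [0.092, -3.14, -0.0]
ft_force: [-3.2, -2.5, 2.7]
width: 0.7
grasp_force: 1.6
```

>>> servo_tool(
  deltas=[
    [[-2,0,0],[0,0,0]],
    [[-4,0,0],[0,0,0]],
    [[-5,0,0],[0,0,0]],
    [[-6,0,0],[0,0,0]],
    [[-6,0,0],[0,0,0]],
  ],
)

```text
t: 8.85
ee_pos: [544.1, -133.0, 30.6]
orientation: [-0.091, 3.14, -0.0]
ft_force: [-1.4, -0.3, -0.3]
width: 0.4
grasp_force: 0.5
```

```bash
python3 -c "
from h import *
inS();delta(S(-44,-94,7));print(ctrl.get_obs()['ft_force'])"
```

```text
saw [-44.9 -93.6   6.6]
t 8.85 pos [ 544.1 -133.    30.6] d [-0.9 -0.4 -0.4] r [-0.0001  0.0004  0.0002]
[-1.43208935 -0.30891171 -0.3398083 ]
```

>>> servo_tool(
  deltas=[
    [[-0.7,0,0],[0,0,0]],
    [[-1.4,0,0],[0,0,0]],
    [[-2,0,0],[0,0,0]],
    [[-2,0,0],[0,0,0]],
  ],
)

```text
t: 9.18
ee_pos: [544.5, -132.9, 30.6]
orientation: [0.092, -3.137, -0.0]
ft_force: [-6.0, -2.2, 5.8]
width: 0.5
grasp_force: 3.2
```

>>> servo_tool(
  deltas=[
    [[10,0,0],[0,0,0]],
    [[25,0,0],[0,0,0]],
    [[25,-40,0],[0,0,0]],
    [[25,-80,0],[0,0,0]],
    [[25,-120,0],[0,0,0]],
  ],
)

```text
t: 9.6
ee_pos: [527.9, -255.0, 30.8]
orientation: [-0.094, 3.139, -0.0]
ft_force: [0.3, 0.4, -0.2]
width: 0.4
grasp_force: 0.0
```

>>> servo_tool(
  deltas=[
    [[0,-8,0],[0,0,0]],
    [[-20,-8,0],[0,0,0]],
    [[-40,-8,0],[0,0,0]],
    [[-52,-8,0],[0,0,0]],
    [[-52,-8,0],[0,0,0]],
  ],
)

```text
t: 10.02
ee_pos: [582.8, -259.1, 30.9]
orientation: [-0.092, 3.137, -0.002]
ft_force: [0.6, 0.6, 0.7]
width: 0.3
grasp_force: 0.0
```

Run:
```python
from h import *
inS();delta(S(-17,-222,7));print(ctrl.get_obs()['ft_force'])
p=get_image("top");w=cloud(p);a=p["frame"][150:220,220:400];cv2.imwrite("pics/t3.png",cv2.resize(a,None,fx=4.4,fy=4.4,interpolation=2))
f=p["frame"].astype(int);b,g,r=np.moveaxis(f,-1,0)
m=(r-b>60)&(w[...,2]>32)&(w[...,2]<56)&(w[...,0]>520)&(w[...,0]<600)&(w[...,1]>-250)&(w[...,1]<-88)
d=w[m]-O;c,s=np.cos(YAW),np.sin(YAW);x=c*d[:,0]+s*d[:,1];y=-s*d[:,0]+c*d[:,1]
print(len(d),y.min())
for k in range(-200,-60,20):
    t=(y>k)&(y<k+20)
    if t.any():print(k,x[t].min().round(1),x[t].max().round(1))
```

```text
saw [ -13.6 -221.7    6.9]
t 10.02 pos [ 582.8 -259.1   30.9] d [ 3.4 -0.3 -0.1] r [-0.0012  0.0032  0.0006]
[0.61230317 0.58775709 0.6906472 ]
300 -142.21701302220458
-160 -30.7 0.2
-140 -32.1 0.8
-120 -32.3 0.4
-100 -31.4 1.0
-80 -32.8 1.2
```

View pics/t3.png

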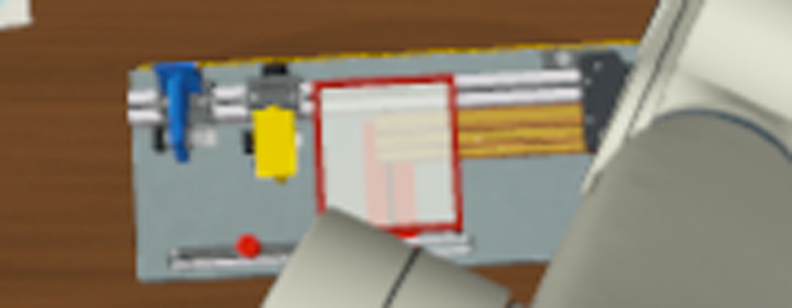

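The rail lies flat along the fence (crop 520,130), the yellow flag is down (275,140), and the knob is at (248,245). Pushing along the fence now.

>>> servo_tool(
  deltas=[
    [[2,5,0],[0,0,0]],
    [[2,10,0],[0,0,0]],
    [[2,14,0],[0,0,0]],
    [[2,18,0],[0,0,0]],
    [[2,22,0],[0,0,0]],
  ],
)

```text
t: 10.48
ee_pos: [576.3, -236.8, 30.7]
orientation: [0.092, -3.14, 0.0]
ft_force: [-1.1, -1.9, 0.4]
width: 0.7
grasp_force: 1.0
```

>>> servo_tool(
  deltas=[
    [[0,5,0],[0,0,0]],
    [[0,10,0],[0,0,0]],
    [[0,14,0],[0,0,0]],
    [[0,18,0],[0,0,0]],
    [[0,20,0],[0,0,0]],
  ],
)

```text
t: 10.9
ee_pos: [575.6, -216.8, 30.6]
orientation: [0.092, -3.14, 0.0]
ft_force: [-2.4, -3.8, 1.9]
width: 0.7
grasp_force: 1.8
```

```bash
python3 -c "
from h import *
inS();delta(S(-17,-170,7));print(ctrl.get_obs()['ft_force'])"
```

```text
saw [ -18.3 -179.1    6.6]
t 10.9 pos [ 575.6 -216.8   30.6] d [-1.3  9.1 -0.4] r [-0.     -0.0004  0.0005]
[-2.40495851 -3.81047099  1.91811482]
```

>>> servo_tool(
  deltas=[
    [[0,2,0],[0,0,0]],
    [[0,4,0],[0,0,0]],
    [[0,6,0],[0,0,0]],
    [[0,8,0],[0,0,0]],
    [[0,10,0],[0,0,0]],
  ],
)

```text
t: 11.32
ee_pos: [575.1, -207.4, 30.6]
orientation: [0.091, -3.14, 0.0]
ft_force: [-2.9, -4.2, 1.4]
width: 0.1
grasp_force: 2.0
```

>>> servo_tool(
  deltas=[
    [[0,0.8,0],[0,0,0]],
    [[0,1.6,0],[0,0,0]],
    [[0,2.4,0],[0,0,0]],
  ],
)

```text
t: 11.57
ee_pos: [574.9, -205.1, 30.6]
orientation: [0.091, -3.14, 0.0]
ft_force: [-3.2, -4.5, 1.7]
width: 0.2
grasp_force: 2.1
```

>>> servo_tool(
  deltas=[
    [[0,0.8,0],[0,0,0]],
    [[0,1.6,0],[0,0,0]],
    [[0,2.4,0],[0,0,0]],
  ],
)

```text
t: 11.82
ee_pos: [574.8, -202.6, 30.6]
orientation: [0.091, -3.14, 0.0]
ft_force: [-3.9, -4.6, 0.7]
width: 0.4
grasp_force: 2.1
```

```bash
cat > rail.py <<'E'
from h import *
inS()
p=get_image("top");w=cloud(p)
f=p["frame"].astype(int);b,g,r=np.moveaxis(f,-1,0)
m=(r-b>60)&(w[...,2]>32)&(w[...,2]<56)&(w[...,0]>520)&(w[...,0]<600)&(w[...,1]>-250)&(w[...,1]<-88)
d=w[m]-O;c,s=np.cos(YAW),np.sin(YAW);x=c*d[:,0]+s*d[:,1];y=-s*d[:,0]+c*d[:,1]
print(len(d),y.min())
for k in range(-200,-60,12):
    t=(y>k)&(y<k+12)
    if t.any():print(k,x[t].min().round(1),x[t].max().round(1))
E
python3 rail.py
```

```text
saw [ -18.3 -164.9    6.6]
98 -80.11532037932702
-92 -14.7 -9.4
-80 -33.1 0.1
-68 -32.8 -1.5
```

>>> servo_tool(
  deltas=[
    [[0,1,0],[0,0,0]],
    [[0,2,0],[0,0,0]],
    [[0,3,0],[0,0,0]],
  ],
)

```text
t: 12.12
ee_pos: [574.8, -199.5, 30.6]
orientation: [-0.091, 3.14, -0.0]
ft_force: [-2.4, -3.2, 1.0]
width: 0.4
grasp_force: 1.7
```

Run:
```python
from h import *
inS()
p=get_image("top");a=p["frame"][160:215,240:340];cv2.imwrite("pics/t4.png",cv2.resize(a,None,fx=8,fy=8,interpolation=2))
```

```text
saw [ -18.1 -161.7    6.6]
```

View pics/t4.png

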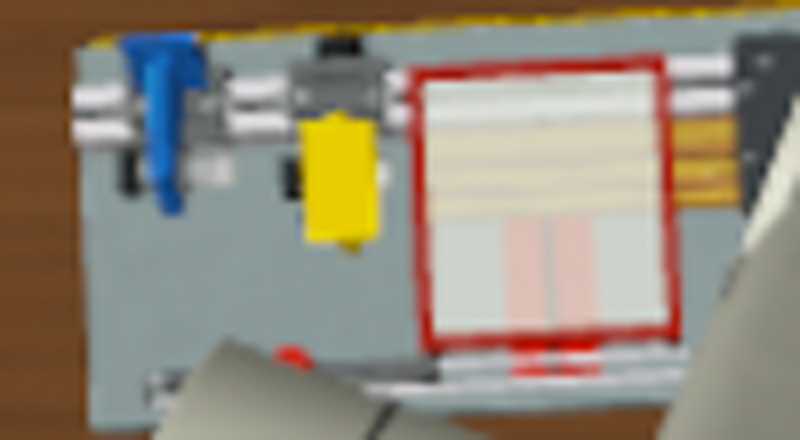

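The rail's end is near the enclosure edge (col ~425) and the screw tip shows at col ~388: a gap of about 8–14 mm.

>>> servo_tool(
  deltas=[
    [[0,1,0],[0,0,0]],
    [[0,2,0],[0,0,0]],
    [[0,3,0],[0,0,0]],
  ],
)

```text
t: 12.42
ee_pos: [574.6, -196.4, 30.6]
orientation: [-0.091, 3.14, 0.0]
ft_force: [-2.3, -2.7, 1.5]
width: 0.5
grasp_force: 1.5
```

>>> servo_tool(
  deltas=[
    [[0,0.7,0],[0,0,0]],
    [[0,1.4,0],[0,0,0]],
  ],
)

```text
t: 12.58
ee_pos: [574.5, -194.9, 30.6]
orientation: [-0.091, 3.14, 0.0]
ft_force: [-2.1, -2.6, 0.4]
width: 0.6
grasp_force: 1.4
```

>>> servo_tool(
  deltas=[
    [[0,0.6,0],[0,0,0]],
    [[0,1.2,0],[0,0,0]],
    [[0,1.2,0],[0,0,0]],
  ],
)

```text
t: 12.83
ee_pos: [574.5, -193.7, 30.6]
orientation: [-0.091, 3.14, 0.0]
ft_force: [-1.1, -1.8, 0.0]
width: 0.1
grasp_force: 0.9
```

>>> servo_tool(
  deltas=[
    [[0,0.6,0],[0,0,0]],
    [[0,1.2,0],[0,0,0]],
    [[0,1.2,0],[0,0,0]],
  ],
)

```text
t: 13.08
ee_pos: [574.4, -192.6, 30.6]
orientation: [-0.091, 3.14, 0.0]
ft_force: [-0.5, -1.4, 0.2]
width: 0.6
grasp_force: 0.8
```

```bash
python3 rail.py
```

```text
saw [ -18.1 -154.8    6.6]
52 -69.98939808177458
-80 -31.8 -29.7
-68 -31.7 -1.6
```

>>> servo_tool(
  deltas=[
    [[0,0.6,0],[0,0,0]],
    [[0,1.2,0],[0,0,0]],
    [[0,1.2,0],[0,0,0]],
  ],
)

```text
t: 13.38
ee_pos: [574.3, -191.4, 30.7]
orientation: [-0.091, 3.14, 0.0]
ft_force: [-1.3, -2.0, -0.0]
width: 0.4
grasp_force: 0.7
```

>>> servo_tool(
  deltas=[
    [[0,0.7,0],[0,0,0]],
    [[0,1.4,0],[0,0,0]],
    [[0,1.4,0],[0,0,0]],
  ],
)

```text
t: 13.63
ee_pos: [574.3, -189.9, 30.6]
orientation: [-0.091, 3.14, 0.0]
ft_force: [-0.8, -0.8, -0.4]
width: 0.5
grasp_force: 0.5
```

>>> servo_tool(
  deltas=[
    [[0,0.7,0],[0,0,0]],
    [[0,1.4,0],[0,0,0]],
    [[0,1.4,0],[0,0,0]],
  ],
)

```text
t: 13.88
ee_pos: [574.1, -188.5, 30.6]
orientation: [0.092, -3.14, -0.0]
ft_force: [-0.4, -0.9, -0.3]
width: 0.6
grasp_force: 0.4
```

>>> servo_tool(
  deltas=[
    [[0,0.7,0],[0,0,0]],
    [[0,1.4,0],[0,0,0]],
    [[0,1.4,0],[0,0,0]],
  ],
)

```text
t: 14.13
ee_pos: [574.1, -187.2, 30.7]
orientation: [-0.092, 3.14, 0.0]
ft_force: [-0.6, -0.5, -0.3]
width: 0.4
grasp_force: 0.3
```

>>> servo_tool(
  deltas=[
    [[0,0.7,0],[0,0,0]],
    [[0,1.4,0],[0,0,0]],
    [[0,1.4,0],[0,0,0]],
  ],
)

```text
t: 14.38
ee_pos: [574.1, -186.9, 30.7]
orientation: [-0.092, 3.14, -0.002]
ft_force: [-1.4, -7.4, -1.2]
width: 0.4
grasp_force: 3.4
```

Run:
```python
from h import *
inS()
p=get_image("top");f=p["frame"]
# signal in rows through the rail at screw's height
w=cloud(p);c,s=np.cos(YAW),np.sin(YAW);d=w-O
x=c*d[...,0]+s*d[...,1];y=-s*d[...,0]+c*d[...,1]
row=183
for u in range(284,300):print(u,[ (f[r,u].tolist(),round(float(y[r,u])),round(float(x[r,u])),round(float(d[r,u,2]))) for r in(181,184)])
```

```text
saw [ -18.1 -149.1    6.7]
284 [([0, 204, 230], 69, -19, 61), ([0, 204, 230], 69, -28, 60)]
285 [([0, 204, 230], 66, -19, 60), ([0, 204, 230], 66, -29, 64)]
286 [([9, 197, 219], 62, -20, 63), ([0, 208, 232], 63, -29, 64)]
287 [([189, 209, 213], 61, -15, 26), ([130, 178, 187], 63, -21, 1)]
288 [([159, 179, 193], 59, -14, 22), ([130, 148, 158], 59, -23, 16)]
289 [([75, 128, 167], 56, -14, 19), ([86, 135, 175], 56, -23, 13)]
290 [([56, 116, 160], 52, -14, 18), ([65, 128, 178], 53, -23, 12)]
291 [([35, 75, 168], 47, -21, 70), ([44, 88, 174], 47, -31, 71)]
292 [([15, 30, 171], 44, -21, 69), ([22, 37, 171], 44, -31, 76)]
293 [([164, 184, 200], 41, -21, 66), ([135, 154, 193], 41, -30, 64)]
294 [([186, 205, 209], 38, -21, 64), ([179, 197, 208], 38, -30, 65)]
295 [([186, 206, 210], 35, -22, 70), ([187, 205, 212], 35, -30, 65)]
296 [([186, 206, 209], 32, -22, 67), ([187, 204, 212], 32, -30, 62)]
297 [([187, 208, 212], 29, -22, 68), ([187, 204, 212], 29, -30, 62)]
298 [([187, 209, 213], 26, -22, 66), ([187, 204, 212], 26, -30, 61)]
299 [([187, 209, 213], 22, -23, 72), ([186, 202, 209], 23, -31, 66)]
```

Contact: force rose to 7 N and motion stopped, with the rail end meeting the screw in the picture. Release backwards and check flatness.

>>> servo_tool(
  deltas=[
    [[0,-4,0],[0,0,0]],
    [[0,-15,0],[0,0,0]],
    [[0,-30,0],[0,0,0]],
    [[30,-35,-20],[0,0,0]],
    [[65,-35,-50],[0,0,0]],
  ],
)

```text
t: 14.85
ee_pos: [513.9, -226.0, 76.1]
orientation: [0.091, -3.138, -0.002]
ft_force: [-0.5, 0.3, 0.3]
width: 0.1
grasp_force: 0.0
```

>>> servo_tool(
  deltas=[
    [[36,0,-20],[0,0,0]],
    [[50,0,-50],[0,0,0]],
    [[50,0,-80],[0,0,0]],
    [[50,0,-100],[0,0,0]],
    [[50,0,-100],[0,0,0]],
  ],
)

```text
t: 15.27
ee_pos: [466.8, -229.8, 182.3]
orientation: [-0.089, 3.133, -0.006]
ft_force: [0.8, -0.6, 0.9]
width: 0.3
grasp_force: 0.0
```

Run:
```python
from h import *
inS()
for n in("top","wrist"):
    p=get_image(n);cv2.imwrite(f"pics/{n}5.png",p["frame"]);w=cloud(p)
    f=p["frame"].astype(int);b,g,r=np.moveaxis(f,-1,0);c,s=np.cos(YAW),np.sin(YAW);d=w-O
    x=c*d[...,0]+s*d[...,1];y=-s*d[...,0]+c*d[...,1];z=d[...,2]
    A=(r-b>50)&(z>8)&(z<31)&(x>-60)&(x<15)&(y>-200)&(y<-53)
    print(n,A.sum(),"ymin",y[A].min() if A.any() else 0)
    for k in range(-150,-50,12):
        t=A&(y>k)&(y<k+12)
        if t.sum()>5:print(k,np.percentile(x[t],[1,99]).round(1))
    F=(z>41)&(z<49)&(x>-15)&(x<30)
    for k in range(-250,-60,30):
        t=F&(y>k)&(y<k+30)
        if t.sum()>5:print(" fence",k,np.percentile(x[t],[2,98]).round(1))
```

```text
saw [-127.6 -185.7  158.3]
top 290 ymin -140.75202676364887
-150 [-32.2   0.5]
-138 [-32.1  -1. ]
-126 [-31.9  -1.4]
-114 [-32.   -1.2]
-102 [-31.3  -0. ]
-90 [-31.7  -1.2]
-78 [-32.1   0.4]
-66 [-32.3  -1.2]
 fence -250 [ 1.8 21.4]
 fence -220 [ 2.8 20.5]
 fence -190 [ 1.7 21. ]
 fence -160 [ 1.7 21.5]
 fence -130 [ 1.6 21.2]
 fence -100 [ 2.3 20.2]
 fence -70 [ 1.6 20.8]
wrist 635 ymin -123.90924443502695
-78 [-34.2 -15.8]
-66 [-34.1  -5.5]
-54 [-34.1  -5.4]
```

>>> servo_tool(
  deltas=[
    [[-15,28,0],[0,0,0]],
    [[-30,56,20],[0,0,0]],
    [[-45,85,40],[0,0,0]],
    [[-56,111,60],[0,0,0]],
    [[-56,111,90],[0,0,0]],
  ],
)

```text
t: 15.78
ee_pos: [515.8, -110.1, 86.6]
orientation: [-0.096, 3.139, 0.001]
ft_force: [-0.2, -0.6, 0.0]
width: 0.3
grasp_force: 0.0
```

>>> servo_tool(
  deltas=[
    [[0,0,30],[0,0,0]],
    [[0,0,55],[0,0,0]],
    [[0,0,55],[0,0,0]],
    [[0,0,55],[0,0,0]],
  ],
)

```text
t: 16.12
ee_pos: [512.1, -112.9, 30.6]
orientation: [0.091, -3.135, -0.002]
ft_force: [0.0, -0.5, 0.3]
width: 0.5
grasp_force: 0.0
```

```bash
python3 -c "
from h import *
inS();delta(S(-47,-75,6))"
```

```text
saw [-75.7 -71.7   6.6]
t 16.12 pos [ 512.1 -112.9   30.6] d [-28.7  -3.3   0.4] r [ 0.0017 -0.0053  0.0003]
```

>>> servo_tool(
  deltas=[
    [[-9,-3,0],[0,0,0]],
    [[-17,-3,0],[0,0,0]],
    [[-24,-3,0],[0,0,0]],
    [[-28,-3,0],[0,0,0]],
    [[-28,-3,0],[0,0,0]],
  ],
)

```text
t: 16.53
ee_pos: [543.4, -114.9, 33.8]
orientation: [-0.092, 3.139, -0.001]
ft_force: [-0.0, -0.9, 0.6]
width: 0.4
grasp_force: 0.1
```

>>> servo_tool(
  deltas=[
    [[-0.7,0,0],[0,0,0]],
    [[-1.3,0,0],[0,0,0]],
    [[-1.3,0,0],[0,0,0]],
  ],
)

```text
t: 16.78
ee_pos: [543.3, -114.5, 33.0]
orientation: [0.091, -3.14, -0.0]
ft_force: [-1.5, -0.8, 1.7]
width: 0.6
grasp_force: 0.9
```

```bash
python3 -c "
from h import *
inS();delta(S(-44.5,-75,6))"
```

```text
saw [-44.6 -75.1   9. ]
t 16.78 pos [ 543.3 -114.5   33. ] d [-0.1  0.1  3. ] r [ 0.     -0.0001  0.0002]
```

>>> servo_tool(
  deltas=[
    [[-0.5,0,0],[0,0,0]],
    [[-0.8,0,0],[0,0,0]],
    [[-0.8,0,0],[0,0,0]],
  ],
)

```text
t: 17.03
ee_pos: [543.4, -114.4, 32.7]
orientation: [0.091, -3.139, -0.0]
ft_force: [-5.7, -0.6, 4.6]
width: 0.2
grasp_force: 2.5
```

>>> servo_tool(
  deltas=[
    [[5,0,0],[0,0,0]],
    [[20,0,0],[0,0,0]],
    [[30,0,-30],[0,0,0]],
    [[30,0,-70],[0,0,0]],
    [[30,0,-105],[0,0,0]],
  ],
)

```text
t: 17.45
ee_pos: [513.6, -116.1, 138.6]
orientation: [0.091, -3.14, -0.001]
ft_force: [0.6, 0.1, 1.1]
width: 0.4
grasp_force: 0.0
```

```bash
python3 - <<'E'
from h import *
inS()
p=get_image("top");f=p["frame"]
w=cloud(p);c,s=np.cos(YAW),np.sin(YAW);d=w-O
y=-s*d[...,0]+c*d[...,1]
for u in range(285,292):print(u,[ (f[r,u].tolist(),round(float(y[r,u])),round(float(d[r,u,2]))) for r in(181,184)])
delta(S(-96,135,115))
E
python3 rail.py
```

```text
saw [-74.4 -75.  114.6]
285 [([0, 205, 231], 65, 65), ([0, 205, 231], 66, 65)]
286 [([11, 197, 219], 62, 61), ([0, 209, 233], 63, 63)]
287 [([190, 209, 213], 62, 22), ([131, 179, 188], 63, 1)]
288 [([158, 179, 193], 59, 22), ([131, 149, 158], 60, 5)]
289 [([74, 128, 167], 55, 26), ([86, 135, 175], 56, 14)]
290 [([55, 117, 160], 53, 17), ([66, 128, 179], 53, 15)]
291 [([34, 75, 169], 47, 73), ([44, 87, 174], 47, 66)]
t 17.5 pos [ 518.  -117.2  145.3] d [ 26.  211.3   5.4] r [-0.0028  0.0097  0.    ]
saw [-70.  -76.2 121.3]Traceback (most recent call last):
  File "rail.py", line 7, in <module>
    print(len(d),y.min())
                 ~~~~~^^
    return umr_minimum(a, axis, None, out, keepdims, initial, where)
ValueError: zero-size array to reduction operation minimum which has no identity
```

Rail unchanged and still against the screw. Now the door.

>>> servo_tool(
  deltas=[
    [[6,36,0],[0,0,0]],
    [[12,74,0],[0,0,0]],
    [[18,112,0],[0,0,0]],
    [[24,150,0],[0,0,0]],
    [[24,188,0],[0,0,0]],
  ],
)

```text
t: 17.97
ee_pos: [477.9, 71.4, 137.1]
orientation: [0.09, -3.14, -0.0]
ft_force: [0.2, -0.6, -0.8]
width: 0.5
grasp_force: 0.0
```

>>> servo_tool(
  deltas=[
    [[0,22,0],[0,0,0]],
    [[0,22,0],[0,0,0]],
    [[0,22,20],[0,0,0]],
    [[0,22,38],[0,0,0]],
    [[0,22,38],[0,0,0]],
  ],
)

```text
t: 18.38
ee_pos: [476.3, 91.4, 97.0]
orientation: [0.092, -3.136, 0.001]
ft_force: [-0.5, -0.8, -1.9]
width: 0.5
grasp_force: 0.0
```

```bash
python3 -c "
from h import *
inS();delta(S(-96,21.5,77))"
```

```text
saw [-99.6 134.4  73. ]
t 18.38 pos [476.3  91.4  97. ] d [  -3.5 -112.9   -4. ] r [-0.0004 -0.004   0.0005]
```

>>> servo_tool(
  deltas=[
    [[-3,-3,-4],[0,0,0]],
    [[-3,-8,-4],[0,0,0]],
    [[-3,-13,-4],[0,0,0]],
    [[-3,-18,-4],[0,0,0]],
    [[-3,-24,-4],[0,0,0]],
  ],
)

```text
t: 18.8
ee_pos: [483.1, 67.6, 104.5]
orientation: [-0.09, 3.139, 0.001]
ft_force: [-0.7, 2.9, 2.4]
width: 0.3
grasp_force: 1.5
```

>>> servo_tool(
  deltas=[
    [[0,-7,0],[0,0,0]],
    [[0,-14,0],[0,0,0]],
    [[0,-21,0],[0,0,0]],
    [[0,-28,0],[0,0,0]],
    [[0,-35,0],[0,0,0]],
  ],
)

```text
t: 19.22
ee_pos: [484.8, 32.6, 103.9]
orientation: [-0.091, 3.14, 0.0]
ft_force: [1.4, 3.0, 2.0]
width: 0.3
grasp_force: 1.6
```

>>> servo_tool(
  deltas=[
    [[0,-7,0],[0,0,0]],
    [[0,-14,0],[0,0,0]],
    [[0,-21,0],[0,0,0]],
    [[0,-28,0],[0,0,0]],
    [[0,-35,0],[0,0,0]],
  ],
)

```text
t: 19.63
ee_pos: [486.7, -2.4, 103.8]
orientation: [-0.091, 3.14, 0.0]
ft_force: [1.5, 2.8, 2.5]
width: 0.4
grasp_force: 1.6
```

```bash
python3 -c "
from h import *
inS();delta(S(-96,21.5,77))"
```

```text
saw [-94.7  40.2  79.8]
t 19.63 pos [486.7  -2.4 103.8] d [  1.3 -18.7   2.8] r [-0.      0.0001  0.0002]
```

>>> servo_tool(
  deltas=[
    [[0,-4,0],[0,0,0]],
    [[0,-8,0],[0,0,0]],
    [[0,-11,0],[0,0,0]],
    [[0,-13,0],[0,0,0]],
    [[0,-15,0],[0,0,0]],
  ],
)

```text
t: 20.05
ee_pos: [487.4, -16.8, 103.7]
orientation: [0.091, -3.14, -0.0]
ft_force: [0.6, 2.9, 1.5]
width: 0.4
grasp_force: 1.4
```

>>> servo_tool(
  deltas=[
    [[0,-1,0],[0,0,0]],
    [[0,-2,0],[0,0,0]],
    [[0,-3,0],[0,0,0]],
  ],
)

```text
t: 20.3
ee_pos: [487.5, -19.6, 103.7]
orientation: [0.092, -3.14, -0.0]
ft_force: [1.3, 2.9, 0.3]
width: 0.0
grasp_force: 1.3
```

>>> servo_tool(
  deltas=[
    [[0,-1,0],[0,0,0]],
    [[0,-2,0],[0,0,0]],
    [[0,-2,0],[0,0,0]],
  ],
)

```text
t: 20.55
ee_pos: [487.7, -21.8, 103.7]
orientation: [0.091, -3.14, 0.0]
ft_force: [0.9, 1.8, 1.6]
width: -0.1
grasp_force: 0.9
```

>>> servo_tool(
  deltas=[
    [[0,-1,0],[0,0,0]],
    [[0,-2,0],[0,0,0]],
    [[0,-2,0],[0,0,0]],
  ],
)

```text
t: 20.8
ee_pos: [487.8, -23.8, 103.7]
orientation: [0.091, -3.14, 0.0]
ft_force: [1.8, 1.7, 1.0]
width: 0.3
grasp_force: 0.9
```

>>> servo_tool(
  deltas=[
    [[0,-1,0],[0,0,0]],
    [[0,-2,0],[0,0,0]],
    [[0,-2,0],[0,0,0]],
  ],
)

```text
t: 21.05
ee_pos: [487.9, -25.8, 103.7]
orientation: [0.091, -3.14, 0.0]
ft_force: [0.8, 1.5, 0.4]
width: 0.5
grasp_force: 0.9
```

>>> servo_tool(
  deltas=[
    [[0,-1,0],[0,0,0]],
    [[0,-2,0],[0,0,0]],
    [[0,-2,0],[0,0,0]],
  ],
)

```text
t: 21.3
ee_pos: [487.9, -26.9, 103.7]
orientation: [0.09, -3.14, -0.002]
ft_force: [1.3, 8.1, 0.7]
width: 0.6
grasp_force: 4.1
```

Hard stop felt (8 N). A little more, then release and check.

>>> servo_tool(
  deltas=[
    [[0,-0.5,0],[0,0,0]],
    [[0,-0.5,0],[0,0,0]],
  ],
)

```text
t: 21.47
ee_pos: [488.0, -27.0, 103.7]
orientation: [0.09, -3.14, -0.003]
ft_force: [0.8, 10.7, 1.6]
width: 0.6
grasp_force: 5.4
```

>>> servo_tool(
  deltas=[
    [[0,10,0],[0,0,0]],
    [[0,25,0],[0,0,0]],
    [[0,25,-40],[0,0,0]],
    [[20,25,-80],[0,0,0]],
    [[50,25,-110],[0,0,0]],
  ],
)

```text
t: 21.88
ee_pos: [440.7, -5.8, 212.8]
orientation: [-0.093, 3.139, -0.001]
ft_force: [0.2, -0.6, 0.9]
width: 0.5
grasp_force: 0.0
```

>>> servo_tool(
  deltas=[
    [[20,35,-10],[0,0,0]],
    [[40,70,-20],[0,0,0]],
    [[50,105,-20],[0,0,0]],
    [[50,140,-20],[0,0,0]],
    [[50,160,-20],[0,0,0]],
  ],
)

```text
t: 22.3
ee_pos: [378.9, 152.9, 231.5]
orientation: [-0.093, 3.139, 0.0]
ft_force: [1.1, -0.9, 0.3]
width: 0.4
grasp_force: 0.0
```

Run:
```python
from h import *
p=get_image("top");f=p["frame"];w=cloud(p);fi=f.astype(int);b,g,r=np.moveaxis(fi,-1,0)
c,s=np.cos(YAW),np.sin(YAW);d=w-O;x=c*d[...,0]+s*d[...,1];y=-s*d[...,0]+c*d[...,1];z=d[...,2]
k=(r>140)&(g<70)&(b<70)&(z>85)&(z<100)&(x>-115)&(x<-80);print("knob",k.sum(),np.median(y[k]) if k.any() else 0, np.median(x[k]) if k.any() else 0)
A=(r-b>50)&(z>8)&(z<31)&(x>-60)&(x<15)&(y>-200)&(y<-53);print("rail ymin",y[A].min() if A.any() else 0)
for u in range(286,291):print(u,f[181,u],f[184,u])
q=get_image("scene")["frame"]
a=cv2.resize(f[140:240,220:420],None,fx=4,fy=3,interpolation=2);e=cv2.resize(q[150:270,230:430],None,fx=4,fy=2.5,interpolation=2)
cv2.imwrite("pics/fin.png",np.vstack([a,e]))
```

```text
knob 21 -1.8114479163832486 -96.12028236103733
rail ymin -140.22767409976453
286 [ 11 198 220] [  0 210 234]
287 [191 211 214] [132 179 189]
288 [160 180 194] [131 149 159]
289 [ 75 129 168] [ 87 136 176]
290 [ 57 118 162] [ 66 129 179]
```

View pics/fin.png

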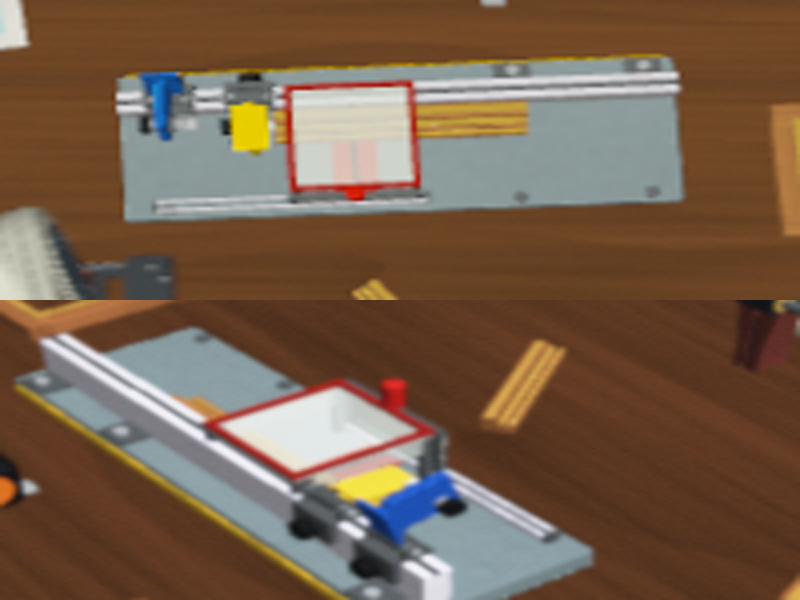

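The final picture shows what the task asked for:
- **Stops:** yellow flat (250,128), blue up (160,105).
- **Rail:** along the fence with its end at the screw (275–525,120).
- **Door:** shut, with the knob centred at (355,190).
- **Arm:** clear of everything.

```bash
python3 -c "
from h import *
print(close_job())"
```

```text
the job is handed in; nothing more can be done
None
```

I handed the job in at about 22 s: yellow stop fully down, blue still up, rail flat on the fence and pressed to the screw at about 7 N, and guard door shut to its hard stop. On the first push towards the fence the fingertip rode up onto the rail's front step, so I backed off and redid it lower.

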